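# Return cleaned microscope objectives to the storage rack in order

## Task

The four microscope objectives have been cleaned; move them from the white rack to the blue rack in the same order, counted from the orange end of each rack: the objective next to the white rack's orange end goes into the seat next to the blue rack's orange end, and so on down the row. Take each one straight from its seat in the white rack to its own seat in the blue rack and stand it there upright, lens up; set it down rather than dropping it, and never put one down anywhere else. Leave the oil bottle and the blower where they stand.

Things in the scene. Friction and masses are not known exactly. Their poses are not given: they have to be found in the camera images.
- obj_red_center (a point): microscope objective, red ring round its barrel's top edge, chrome; loose, standing on its thread, lens up, 0.09 to 0.26 kg. 56 mm tall: thread 25 mm in diameter for the lowest 5 mm, straight barrel 28 mm in diameter from 5 to 39 mm above its foot (grip it here, at or just above its middle), then a tapering nose. The point is its centre, 28 mm above its foot; z points up its axis
- obj_yellow_center (a point): microscope objective, yellow ring round its barrel's top edge, chrome; loose, standing on its thread, lens up, 0.09 to 0.26 kg. 59 mm tall: thread 25 mm in diameter for the lowest 5 mm, straight barrel 30 mm in diameter from 5 to 42 mm above its foot (grip it here, at or just above its middle), then a tapering nose. The point is its centre, 29.5 mm above its foot; z points up its axis
- obj_green_center (a point): microscope objective, green ring round its barrel's top edge, black; loose, standing on its thread, lens up, 0.09 to 0.26 kg. 62 mm tall: thread 25 mm in diameter for the lowest 5 mm, straight barrel 31 mm in diameter from 5 to 45 mm above its foot (grip it here, at or just above its middle), then a tapering nose. The point is its centre, 31 mm above its foot; z points up its axis
- obj_blue_center (a point): microscope objective, blue ring round its barrel's top edge, black; loose, standing on its thread, lens up, 0.09 to 0.26 kg. 65 mm tall: thread 25 mm in diameter for the lowest 5 mm, straight barrel 32 mm in diameter from 5 to 48 mm above its foot (grip it here, at or just above its middle), then a tapering nose. The point is its centre, 32.5 mm above its foot; z points up its axis
- cleaning_rack: the white cleaning rack, at the start one objective in each seat, in any order: fixed block, 76 mm (x) by 226 mm (y), 14 mm high, four round seats in a row along its y at y = -81, -27, 27, 81 mm, x = 0; each 46 mm wide, 4 mm deep, floor 10 mm above the bench: some 10 mm of play all round an objective's foot. Origin: centre of its underside, z up. A cap on each end, 16 mm thick, 20 mm high
- storage_rack: the blue storage rack, empty at the start: fixed block, 76 mm (x) by 226 mm (y), 14 mm high, four round seats in a row along its y at y = -81, -27, 27, 81 mm, x = 0; each 46 mm wide, 4 mm deep, floor 10 mm above the bench: some 10 mm of play all round an objective's foot. Origin: centre of its underside, z up. A cap on each end, 16 mm thick, 20 mm high
- cleaning_rack_first: orange end cap of the white cleaning rack, 76 by 16 mm, 20 mm high, fixed at one end or the other of the rack (y = +121 or -121 mm in the rack's frame). It marks the end from which seats are counted: the seat next to it is the first. The other end has a grey cap. Origin: centre of its underside
- storage_rack_first: orange end cap of the blue storage rack, 76 by 16 mm, 20 mm high, fixed at one end or the other of the rack (y = +121 or -121 mm in the rack's frame). It marks the end from which seats are counted: the seat next to it is the first. The other end has a grey cap. Origin: centre of its underside
- oil_bottle_center (a point): small amber immersion-oil dropper bottle, loose, not to be disturbed: 27 mm in diameter, 72 mm tall, standing between the racks. The point is its centre, 36 mm above the bench
- blower_center (a point): grey rubber hand blower with a red collar and a pointed black nozzle, loose, not to be disturbed: bulb 54 mm in diameter, 105 mm tall, standing beyond the racks. The point is its axis 50 mm above the bench
Mind the look-alikes: they are no part of the job. What is shaped like the part that bears obj_green_center but turquoise is not meant.

How it is judged:
By the outcome, as a careful person would: the job done as asked, in the order asked, and still so for the second after the job is handed in, with the robot touching nothing.
It also fails if it takes over 99 s, if anything falls off the work surface, if the arm or the gripper's body presses on something with over 40 N, if the wrist force passes 120 N, or if a joint passes its speed limit or range.

## Robot

A 7-joint arm with a two-finger parallel gripper is mounted at the origin on the work surface. World frame = base frame: x ahead of the robot, y to its left, z up, the work surface at z = 0. Lengths are in mm, angles in rad, forces in N, time in s.
With the tool pointing down it reaches from about 425 to 875 mm from the base axis. Payload 4.7 kg.
Tool frame: the origin (TCP) lies between the finger pads; the fingertips stand 22 mm ahead of it and the grasp point (between the pads) lies 3 mm ahead of it; z points along the fingers, y is the line along which they close (so a half turn about z gives the same grasp; the last joint's range is limited). The gripper opens to 87 mm and grips with 3 to 60 N. Pads are 19 mm wide; open, the fingers measure 117 mm over their backs; the gripper's body (75 mm by 190 mm) begins 51 mm behind the grasp point.
Start: joints at [-1.171, 0.321, -0.07, 1.45, 0.023, 1.371, -0.057], TCP at [244.622, 602.232, 244.587] pointing down, gripper open.
Joint ranges: [-2.86, 2.86], [-0.3, 2.09], [-1.38, 1.24], [0.06, 2.45], [-1.56, 4.7], [0.09, 2.05], [-2.69, 2.69]. Speed limits (rad/s): [2.57, 2.57, 3.14, 3.14, 3.14, 3.14, 3.14].

## Interface

Orientations are given as [roll, pitch, yaw] about the fixed x, y, z axes, in that order (R = Rz(yaw) Ry(pitch) Rx(roll)).
In Python, from workcell import env, imaging gives the robot as it stands.
- The arm moves only by the tool drive_tool, never from a script. Its argument "moves" is one flat list of numbers, 5 for each row, row after row: the shift along the tool's x, y, z in cm, then the turn about the tool's z in rad, then the opening, from 0 (shut) to 1 (fully open). A call has 1 to 5 rows; each row is the pose to reach, as a shift and turn from the pose commanded when the call began, along the tool's axes at that moment; what a row does not reach only later rows make up. A row lasts 1/10 s, in which the tool goes at most 50 mm and 8.59 degrees, less where a joint would pass 70% of its speed; a pose out of reach is approached as far as the arm can. A call with a gripper value outside its range is refused whole. The fingers move at their own pace and stop on an object; "squeeze" is the grip in N (left out, the last holds). Time passes only in rows, so rows that repeat a pose let the fingers close. It gives the time, the measured TCP pose, the force, the opening and the grip force at its end, in the units of the state.
- env.get_obs(): the state, without advancing time (a new reading comes with each control period).
- imaging.read_camera(name): name is "side" or "top"; returns a dict with "frame" (384x512x3 uint8, blue, green, red), "depth" (384x512 float32, mm along the optical axis (not along the pixel's ray), 0 where there is no reading), "camera_matrix" (3x3 intrinsics, pixels), "rvec" (rotation vector, rad) and "tvec" (3), from world to camera coordinates, as OpenCV has them. Camera axes: x right, y down, z forward; pixel columns grow to the right and rows downward; lengths in mm; the calibration is good to about 2 mm. A picture is of the moment at which its call begins.
- env.sign_off(): hands the job in; it is judged then, once.
The state is a dict: "time_s": time; "joint_positions": joint angles; "qd": joint speeds; "joint_efforts": joint torques, N m; "tool_pos": TCP position; "tcp_rot": TCP orientation; "wrist_force": force on the tool from outside, world axes, zero at the start; "torque": the same for the moment, N m; "grip_width": finger opening in mm; "gripper_force": force on a finger pad.
Only numpy, scipy, OpenCV 4.12 (cv2) and the standard library are available. Lean on these libraries where they do the work, as an engineer would, in place of code of your own. Each camera call takes 0.05 s, during which the arm holds its last target. There are 200 camera calls.

## Working session

There is one attempt and no reset: what is moved stays moved. The work goes in short steps, Python scripts to look and compute and a tool call to move; the robot and the scene stay as the last step left them, time stands still between calls to the robot, and variables do not carry over. Pictures are saved under pics/ and viewed, at most 14 in all, crops included, and the job is handed in when it is done.

Besides the shell and the picture viewer there is one more tool, called after "Call:" as name(argument=value, ...) on one line, values as JSON. drive_tool: Moves the arm, as the interface text tells. Its arguments: {"type":"object","properties":{"moves":{"type":"array"},"squeeze":{"type":"number"}},"required":["moves"]}

```bash
mkdir -p pics; cat > h.py <<'E'
import numpy as np,cv2
from workcell import env,imaging
def cam(n):
    d=imaging.read_camera(n); d['R']=cv2.Rodrigues(np.array(d['rvec'],float))[0]; d['t']=np.array(d['tvec'],float).ravel(); d['K']=np.array(d['camera_matrix'],float); return d
def plane(d,u,v,z):
    r=d['R'].T@np.linalg.inv(d['K'])@np.array([u,v,1.]); c=-d['R'].T@d['t']; return c+r*(z-c[2])/r[2]
def cloud(d):
    v,u=np.mgrid[:384,:512]; z=d['depth']; p=np.stack([u,v,np.ones_like(u)],-1)@np.linalg.inv(d['K']).T*z[...,None]
    return (p-d['t'])@d['R']
E
python3 - <<'E'
from h import *
for n in('top','side'):
    d=cam(n); cv2.imwrite(f'pics/{n}0.png',d['frame']); np.savez(f'{n}0.npz',**d); print(n,-d['R'].T@d['t'])
print(env.get_obs())
E
```

```text
top [5.61796412e+02 8.61306909e-01 9.25704052e+02]
side [499.07613504 558.13071984 508.58920745]
{'time_s': 0.1, 'joint_positions': array([-1.17088918,  0.32178728, -0.070068  ,  1.45154053,  0.02257706,
        1.37076575, -0.05689331]), 'qd': array([ 0.00054366, -0.00156155, -0.00058037, -0.0030982 ,  0.00138969,
       -0.00044658,  0.00064246]), 'joint_efforts': array([-2.47617245e-04, -4.92574596e+01, -4.05993825e-01, -3.13398886e+01,
       -6.41014916e-02,  3.94804403e-02,  8.70927079e-05]), 'tool_pos': array([244.4781657 , 601.79452373, 243.55200704]), 'tcp_rot': array([-3.13987965e+00,  7.30380791e-05,  2.75579939e+00]), 'wrist_force': array([0.29327667, 1.00920975, 0.8589667 ]), 'torque': array([-0.03383973, -0.06293194, -0.02026233]), 'gripper_force': 0.0, 'grip_width': 86.92599918026696}
```

View pics/top0.png

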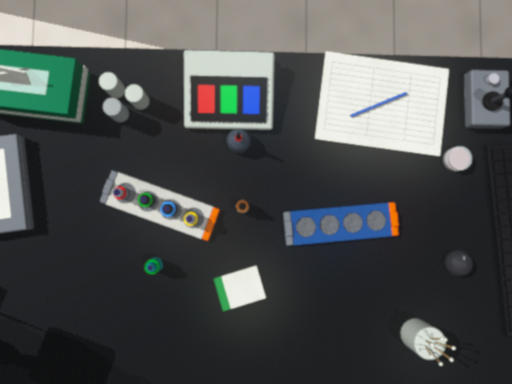

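View pics/side0.png

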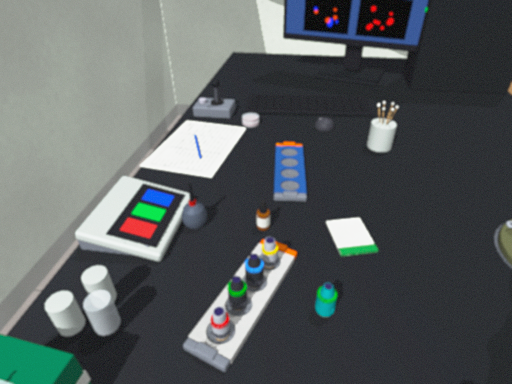

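The top view shows the white rack's orange cap at (211,223), then yellow (192,219), blue (168,209), green (146,200) and red (120,193). The blue rack's orange cap is at (394,219), with seats at (376,220), (353,223), (330,225) and (307,227). The bottle is at (242,206) and the blower at (238,141). The turquoise look-alike is at (153,266). The side view agrees with this order.

```bash
cat > m.py <<'E'
from h import *
d=dict(np.load('top0.npz')); P=cloud(d); hsv=cv2.cvtColor(d['frame'],cv2.COLOR_BGR2HSV)
H,S,V=[hsv[...,i].astype(int) for i in range(3)]
v,u=np.mgrid[:384,:512]
def box(a,b,c,e): return (u>=a)&(u<=b)&(v>=c)&(v<=e)
def cen(m,z,name):
    n,l,s,c=cv2.connectedComponentsWithStats(m.astype(np.uint8)); k=1+np.argmax(s[1:,4])
    (cx,cy),wh,a=cv2.minAreaRect(np.argwhere(l==k)[:,::-1].astype(np.float32))
    print(name,s[k,4],'rect',np.round(plane(d,cx,cy,z),1),'cen',np.round(plane(d,*c[k],z),1)); return plane(d,*c[k],z)
W=box(95,225,165,245); B=box(280,405,195,250)
# bench test
print('bench',np.median(P[290:330,330:380,2]))
cen(W&(H<18)&(S>150)&(u>200),20,'orangeW'); cen(B&(H<18)&(S>150),20,'orangeB')
n=cen(B&(H>100)&(H<125)&(S>120),14,'blueblock')
# seats: grey in blue
m=(B&(S<90)&(V>60)&(u>296)&(u<388)).astype(np.uint8)
n,l,s,c=cv2.connectedComponentsWithStats(m)
for k in range(1,n):
    if s[k,4]>80: print('seat',s[k,4],np.round(plane(d,*c[k],10),1))
# heights of objectives via depth: upper part points
for nm,(a,b),h in(('yellow',(192,219),59),('blue',(168,209),65),('green',(146,200),62),('red',(120,193),56),('bottle',(242,206),62),('blower',(238,141),95)):
    q=box(a-12,a+12,b-12,b+12)
    if nm in('bottle','blower'): mm=q&(P[...,2]>25)
    else: mm=q&(P[...,2]>25)
    X=P[mm]; 
    xy=X[:,:2].astype(np.float32); r=cv2.minEnclosingCircle(xy)
    print(nm,mm.sum(),'zmax',X[:,2].max().round(1),'circ',np.round(r[0],1),round(r[1],1),'topmean',X[X[:,2]>X[:,2].max()-6][:,:2].mean(0).round(1))
# white rack rectangle by depth
for nm,bx in(('W',W),('B',B)):
    mm=bx&(P[...,2]>7)&(P[...,2]<30)
    X=P[mm][:,:2].astype(np.float32); r=cv2.minAreaRect(X); print(nm,r)
E
python3 m.py
```

```text
bench -0.7525164999818699
orangeW 258 rect [544.6  65.4  20. ] cen [544.6  65.3  20. ]
orangeB 263 rect [ 560.2 -348.6   20. ] cen [ 560.4 -347.9   20. ]
blueblock 2227 rect [ 548.  -226.3   14. ] cen [ 547.8 -225.7   14. ]
seat 286 [ 556.7 -309.3   10. ]
seat 289 [ 551.2 -255.4   10. ]
seat 291 [ 545.9 -201.8   10. ]
seat 293 [ 540.6 -148.    10. ]
yellow 180 zmax 925.7 circ [558.2  61.8] 61.1 topmean [561.8   0.9]
blue 213 zmax 925.7 circ [571.9  86.2] 85.9 topmean [561.8   0.9]
green 210 zmax 925.7 circ [578.  110.8] 111.1 topmean [561.8   0.9]
red 174 zmax 925.7 circ [582.  136.8] 137.4 topmean [561.8   0.9]
bottle 122 zmax 925.7 circ [578.9  -2.2] 17.4 topmean [561.8   0.9]
blower 437 zmax 925.7 circ [659.6   4.2] 97.8 topmean [561.8   0.9]
W ((584.3612060546875, 182.7716522216797), (258.43994140625, 75.89691925048828), 70.69281768798828)
B ((547.888671875, -226.9586639404297), (76.0242919921875, 257.9189147949219), 5.704349994659424)
```

```bash
sed -i 's/P\[\.\.\.,2\]>25/P[...,2]>25)\&(d["depth"]>0/; s/mm=q&(P/mm=q\&(P/' m.py; sed -i 's/    if nm in.*$/    mm=q\&(P[...,2]>25)\&(d["depth"]>0)/; /^    else: mm/d' m.py; sed -i 's/X=P\[mm\]; /X=P[mm]/' m.py
cat >> m.py <<'E'
b=dict(np.load('side0.npz')); Q=cloud(b); 
for nm,(a,e) in(('yellow',(270,252)),('blue',(255,268)),('green',(237,293)),('red',(219,322))):
    k=Q[e-22:e+18,a-16:a+16].reshape(-1,3); k=k[(k[:,2]>28)&(k[:,2]<50)]; print('side',nm,len(k),cv2.minEnclosingCircle(k[:,:2].astype(np.float32)))
E
python3 m.py | grep -E "yel|blue|gre|red|bot|blow"
```

```text
blueblock 2227 rect [ 548.  -226.3   14. ] cen [ 547.8 -225.7   14. ]
yellow 176 zmax 72.5 circ [555.7 108.3] 15.1 topmean [555.6 108.1]
blue 211 zmax 78.4 circ [575.7 156.4] 16.4 topmean [575.4 155.7]
green 208 zmax 74.8 circ [595.3 204.8] 16.0 topmean [594.8 205.2]
red 172 zmax 68.8 circ [609.6 261.3] 14.0 topmean [609.3 261.3]
bottle 120 zmax 73.8 circ [583.8  -2.2] 13.6 topmean [584.7  -2.2]
blower 436 zmax 106.4 circ [731.5   8.2] 26.5 topmean [731.1   8.1]
side yellow 139 ((550.3453979492188, 130.01910400390625), 28.449953079223633)
side blue 243 ((573.2503051757812, 142.53749084472656), 29.990127563476562)
side green 224 ((593.5816040039062, 188.71881103515625), 31.589006423950195)
side red 248 ((607.6890869140625, 244.68898010253906), 30.777074813842773)
```

```bash
cat > g.py <<'E'
import sys; from h import *
# usage: g.py name ; prints shift (cm, tool axes) + turn from the present measured pose
ang=lambda a:(a+np.pi/2)%np.pi-np.pi/2
pick=dict(y=(555.7,108.2),b=(575.6,156.2),g=(595.1,205),r=(609.5,261.3))
place=dict(y=(556.7,-309.3),b=(551.2,-255.4),g=(545.9,-201.8),r=(540.6,-148))
o=env.get_obs(); p=o['tool_pos']; yaw=o['tcp_rot'][2]
R=cv2.Rodrigues(np.array([0,0,yaw]))[0]@np.diag([1,-1,-1])
def show(n,x,y,z,w):
    print(n,'shift cm',np.round(R.T@(np.array([x,y,z])-p)/10,2),'turn',round(-ang(w-yaw),3))
for k in sys.argv[1]:
    show('pick '+k,*pick[k],150,1.244); show('place '+k,*place[k],150,1.670)
print(np.round(p,1),round(yaw,3),'joints',np.round(o['joint_positions'],2),'t',o['time_s'],o['wrist_force'].round(1),o['grip_width'].round(1))
E
python3 g.py y
```

```text
pick y shift cm [-47.41 -34.02   9.36] turn 1.512
place y shift cm [-63.21 -72.66   9.36] turn 1.086Traceback (most recent call last):
  File "g.py", line 12, in <module>
    print(np.round(p,1),round(yaw,3),'joints',np.round(o['joint_positions'],2),'t',o['time_s'],o['wrist_force'].round(1),o['grip_width'].round(1))
                                                                                                                         ^^^^^^^^^^^^^^^^^^^^^
AttributeError: 'float' object has no attribute 'round'
```

Call:
drive_tool(moves=[-4, -2.9, 0.8, 0.13, 1, -8, -5.8, 1.6, 0.26, 1, -12, -8.6, 2.4, 0.39, 1, -16, -11.5, 3.2, 0.52, 1, -20, -14.4, 4, 0.65, 1], squeeze=30)

```text
time_s: 0.6
tool_pos: [376.3, 391.6, 204.0]
tcp_rot: [-3.141, 0.0, 2.101]
wrist_force: [0.7, 0.6, -0.9]
grip_width: 86.7
gripper_force: 0.0
```

```bash
sed -i "s/o\['grip_width'\].round(1)/round(o['grip_width'],1)/" g.py; python3 g.py y
```

```text
pick y shift cm [-33.52   1.16   5.4 ] turn 0.857
place y shift cm [-69.6  -19.85   5.4 ] turn 0.431
[376.3 391.6 204. ] 2.101 joints [-0.97  0.12  0.12  1.78 -0.02  1.25 -0.31] t 0.6 [ 0.7  0.6 -0.9] 86.7
```

Call:
drive_tool(moves=[-4.5, 0.2, 0.8, 0.13, 1, -9, 0.3, 1.6, 0.26, 1, -13.5, 0.5, 2.4, 0.39, 1, -18, 0.6, 3.2, 0.52, 1, -22.5, 0.8, 4, 0.65, 1])

```text
time_s: 1.1
tool_pos: [497.7, 202.4, 164.1]
tcp_rot: [-3.141, -0.0, 1.451]
wrist_force: [1.1, 1.3, -0.1]
grip_width: 87.1
gripper_force: 0.0
```

```bash
python3 g.py y
```

```text
pick y shift cm [-8.66  6.89  1.41] turn 0.207
place y shift cm [-50.1   12.     1.41] turn -0.219
[497.7 202.4 164.1] 1.451 joints [-0.75  0.14  0.34  1.85 -0.05  1.17 -0.51] t 1.1 [ 1.1  1.3 -0.1] 87.1
```

Call:
drive_tool(moves=[-3, 2.4, 0.5, 0.1, 1, -6, 4.8, 1, 0.17, 1, -8.66, 6.89, 1.4, 0.207, 1, -8.66, 6.89, 1.4, 0.207, 1])

```text
time_s: 1.5
tool_pos: [557.4, 103.8, 149.8]
tcp_rot: [3.14, 0.003, 1.24]
wrist_force: [0.4, 0.1, 0.8]
grip_width: 87.0
gripper_force: 0.0
```

```bash
python3 g.py y
```

```text
pick y shift cm [ 0.36 -0.3  -0.02] turn -0.004
place y shift cm [-3.909e+01  1.336e+01 -2.000e-02] turn -0.43
[557.4 103.8 149.8] 1.24 joints [-0.62  0.22  0.44  1.8  -0.1   1.15 -0.48] t 1.5 [0.4 0.1 0.8] 87.0
```

Call:
drive_tool(moves=[0.36, -0.3, 2, 0, 1, 0.36, -0.3, 5, 0, 1, 0.36, -0.3, 8, 0, 1, 0.36, -0.3, 10.3, 0, 1, 0.36, -0.3, 10.3, 0, 1])

```text
time_s: 2.0
tool_pos: [550.6, 114.8, 44.0]
tcp_rot: [-3.135, 0.004, 1.25]
wrist_force: [-1.4, -0.8, -0.6]
grip_width: 86.9
gripper_force: 0.0
```

```bash
python3 g.py y; python3 -c "
from h import *
a=cam('top')['frame'][150:270,80:420];b=cam('side')['frame'][170:370,150:330]
cv2.imwrite('pics/c1.png',np.vstack([cv2.resize(a,(680,240)),cv2.copyMakeBorder(cv2.resize(b,(360,400))[:340],0,0,0,320,0)]))"
```

```text
pick y shift cm [ -0.46   0.69 -10.6 ] turn 0.006
place y shift cm [-40.05  13.95 -10.6 ] turn -0.42
[550.6 114.8  44. ] 1.25 joints [-0.61  0.34  0.41  1.89 -0.16  0.95 -0.44] t 2.0 [-1.4 -0.8 -0.6] 86.9
```

View pics/c1.png

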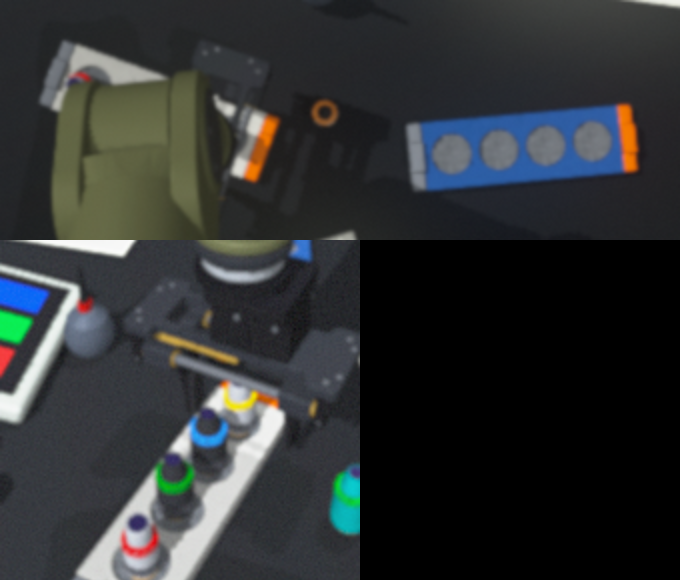

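The side view shows the gripper straddling the yellow objective, with its neighbours clear. I'll re-read the settled pose before correcting.

```bash
python3 g.py y
```

```text
pick y shift cm [ -0.59   0.4  -10.23] turn 0.006
place y shift cm [-40.18  13.68 -10.23] turn -0.42
[553.8 115.1  47.7] 1.25 joints [-0.61  0.34  0.41  1.88 -0.16  0.95 -0.44] t 2.1 [1.  0.2 0.5] 86.9
```

Call:
drive_tool(moves=[-0.6, 0.4, 0.1, 0, 1, -0.6, 0.4, 0.1, 0, 1, -0.6, 0.4, 0.1, 0, 1, -0.6, 0.4, 0.1, 0, 1])

```text
time_s: 2.5
tool_pos: [556.4, 107.8, 47.3]
tcp_rot: [3.141, -0.001, 1.249]
wrist_force: [-0.5, 0.2, -0.1]
grip_width: 86.8
gripper_force: 0.0
```

```bash
python3 g.py y
```

```text
pick y shift cm [  0.02  -0.08 -10.27] turn 0.005
place y shift cm [-39.55  13.23 -10.27] turn -0.421
[556.4 107.8  47.3] 1.249 joints [-0.59  0.34  0.41  1.88 -0.17  0.95 -0.43] t 2.5 [-0.5  0.2 -0.1] 86.8
```

Call:
drive_tool(moves=[0, 0, 0, 0, 0, 0, 0, 0, 0, 0, 0, 0, 0, 0, 0, 0, 0, 0, 0, 0, 0, 0, 0, 0, 0], squeeze=35)

```text
time_s: 3.0
tool_pos: [556.0, 107.6, 46.5]
tcp_rot: [-3.142, 0.0, 1.249]
wrist_force: [0.7, 0.3, 0.8]
grip_width: 55.4
gripper_force: 0.0
```

Call:
drive_tool(moves=[0, 0, 0, 0, 0, 0, 0, 0, 0, 0, 0, 0, -1, 0, 0, 0, 0, -3, 0, 0, 0, 0, -5, 0, 0])

```text
time_s: 3.5
tool_pos: [555.5, 107.4, 97.2]
tcp_rot: [-3.141, 0.001, 1.249]
wrist_force: [1.0, 0.1, -0.4]
grip_width: 28.8
gripper_force: 35.0
```

I lifted before the fingers had fully closed. I'll check before moving again.

```bash
python3 -c "
from h import *
b=cam('side')['frame'][180:300,210:330]
cv2.imwrite('pics/c2.png',cv2.resize(b,(600,600),interpolation=cv2.INTER_CUBIC))"; python3 g.py y
```

```text
pick y shift cm [-0.05 -0.23 -4.9 ] turn 0.004
place y shift cm [-39.62  13.09  -4.9 ] turn -0.422
[558.  107.9 101. ] 1.248 joints [-0.61  0.27  0.43  1.84 -0.13  1.05 -0.45] t 3.55 [2.6 0.7 1.5] 28.8
```

View pics/c2.png

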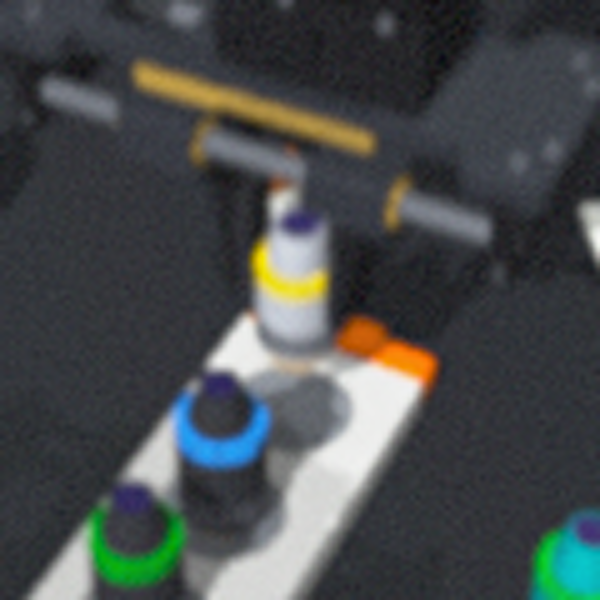

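The yellow objective is off its seat and hanging upright between the fingers. I'll measure how high it sits in the grip.

```bash
python3 -c "
from h import *
b=cam('side');Q=cloud(b)
for v in range(222,256,3): print(v,Q[v,267:275:3].round(0).tolist())
print(env.get_obs()['tool_pos'])"
```

```text
222 [[560.0, 110.0, 113.0], [555.0, 108.0, 111.0], [550.0, 108.0, 111.0]]
225 [[559.0, 116.0, 111.0], [554.0, 115.0, 111.0], [550.0, 112.0, 109.0]]
228 [[559.0, 118.0, 105.0], [554.0, 117.0, 106.0], [550.0, 112.0, 101.0]]
231 [[559.0, 117.0, 99.0], [554.0, 117.0, 99.0], [549.0, 113.0, 96.0]]
234 [[558.0, 122.0, 96.0], [553.0, 121.0, 95.0], [548.0, 119.0, 94.0]]
237 [[558.0, 123.0, 90.0], [553.0, 122.0, 90.0], [548.0, 119.0, 87.0]]
240 [[558.0, 124.0, 83.0], [553.0, 122.0, 82.0], [548.0, 117.0, 79.0]]
243 [[558.0, 123.0, 75.0], [553.0, 122.0, 76.0], [548.0, 119.0, 73.0]]
246 [[558.0, 122.0, 68.0], [553.0, 122.0, 68.0], [548.0, 119.0, 66.0]]
249 [[558.0, 122.0, 61.0], [553.0, 122.0, 61.0], [548.0, 115.0, 54.0]]
252 [[564.0, 82.0, 10.0], [558.0, 81.0, 11.0], [552.0, 82.0, 12.0]]
255 [[563.0, 89.0, 10.0], [557.0, 87.0, 9.0], [551.0, 88.0, 11.0]]
[558.19480736 108.01964014  99.74572079]
```

Call:
drive_tool(moves=[-1, 0.3, -2.5, -0.02, 0, -4, 1.3, -5, -0.06, 0, -8, 2.6, -6, -0.1, 0, -12, 4, -6, -0.14, 0, -16, 5.3, -6, -0.18, 0])

```text
time_s: 4.1
tool_pos: [555.4, -62.3, 156.5]
tcp_rot: [3.141, -0.0, 1.431]
wrist_force: [0.1, 0.6, -1.6]
grip_width: 29.0
gripper_force: 35.0
```

```bash
python3 g.py y
```

```text
pick y shift cm [16.89 -2.35  0.65] turn 0.187
place y shift cm [-24.44   3.57   0.65] turn -0.239
[555.4 -62.3 156.5] 1.431 joints [-0.4   0.2   0.53  1.81 -0.11  1.16  0.02] t 4.1 [ 0.1  0.6 -1.6] 29.0
```

Call:
drive_tool(moves=[-4, 0.6, 0, -0.05, 0, -8, 1.2, 0, -0.1, 0, -12, 1.8, 0, -0.15, 0, -16, 2.3, 0, -0.2, 0, -19.5, 2.8, 0, -0.24, 0])

```text
time_s: 4.6
tool_pos: [554.8, -260.0, 155.7]
tcp_rot: [-3.14, -0.0, 1.67]
wrist_force: [-0.1, 0.8, -1.2]
grip_width: 28.8
gripper_force: 35.0
```

Call:
drive_tool(moves=[-2.7, -0.5, 0, 0, 0, -4.2, -0.6, 0, 0, 0, -4.7, -0.5, 0, 0, 0, -4.7, -0.5, 0, 0, 0, -4.7, -0.5, 0, 0, 0])

```text
time_s: 5.1
tool_pos: [556.1, -302.9, 156.1]
tcp_rot: [-3.142, -0.002, 1.671]
wrist_force: [1.1, 1.4, -1.9]
grip_width: 29.2
gripper_force: 35.0
```

```bash
python3 g.py y
```

```text
pick y shift cm [40.91  4.08  0.61] turn 0.427
place y shift cm [-0.64 -0.01  0.61] turn 0.001
[ 556.1 -302.9  156.1] 1.671 joints [-0.02  0.38  0.6   1.63 -0.23  1.21  0.73] t 5.1 [ 1.1  1.4 -1.9] 29.2
```

Call:
drive_tool(moves=[-0.5, 0, 2, 0, 0, -0.5, 0, 5, 0, 0, -0.5, 0, 7.5, 0, 0, -0.5, 0, 8.8, 0, 0, -0.5, 0, 9, 0, 0])

```text
time_s: 5.6
tool_pos: [555.4, -307.9, 64.8]
tcp_rot: [-3.139, -0.002, 1.671]
wrist_force: [-0.1, -1.0, -1.5]
grip_width: 28.9
gripper_force: 35.0
```

```bash
python3 -c "
from h import *
b=cam('side');Q=cloud(b);cv2.imwrite('pics/c3.png',cv2.resize(b['frame'][100:220,230:350],(600,600),interpolation=cv2.INTER_CUBIC));np.save('q.npy',Q)"; python3 g.py y
```

```text
pick y shift cm [41.5   4.12 -8.41] turn 0.426
place y shift cm [-0.06  0.07 -8.41] turn 0.0
[ 556.  -308.8   65.9] 1.67 joints [ 0.02  0.48  0.57  1.7  -0.29  1.05  0.78] t 5.65 [ 0.2 -0.3 -1.6] 29.3
```

View pics/c3.png

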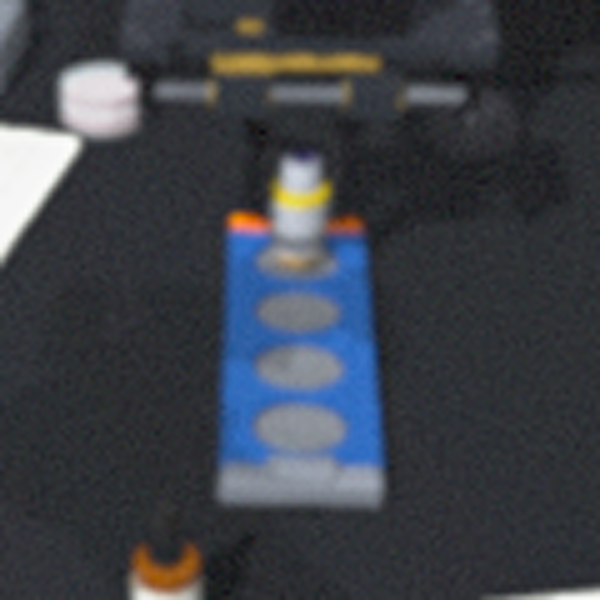

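The yellow objective hangs upright over the first seat at about (295,255) in the crop. I'll lower it gently until it makes contact.

Call:
drive_tool(moves=[0, 0, 0.3, 0, 0, 0, 0, 0.5, 0, 0, 0, 0, 0.6, 0, 0, 0, 0, 0.6, 0, 0])

```text
time_s: 6.05
tool_pos: [556.1, -310.3, 61.0]
tcp_rot: [3.141, 0.0, 1.669]
wrist_force: [-0.2, -1.1, -0.2]
grip_width: 29.0
gripper_force: 35.0
```

Call:
drive_tool(moves=[0, 0, 0.1, 0, 0, 0, 0, 0.2, 0, 0, 0, 0, 0.2, 0, 0])

```text
time_s: 6.35
tool_pos: [555.8, -310.1, 58.4]
tcp_rot: [-3.141, -0.0, 1.669]
wrist_force: [0.6, 0.1, -1.8]
grip_width: 29.1
gripper_force: 35.0
```

Call:
drive_tool(moves=[0, 0, 0.1, 0, 0, 0, 0, 0.1, 0, 0, 0, 0, 0.1, 0, 0])

```text
time_s: 6.65
tool_pos: [555.9, -310.2, 57.6]
tcp_rot: [3.141, 0.0, 1.669]
wrist_force: [-0.3, -0.2, -1.4]
grip_width: 29.1
gripper_force: 35.0
```

Call:
drive_tool(moves=[0, 0, 0.1, 0, 0, 0, 0, 0.1, 0, 0, 0, 0, 0.1, 0, 0])

```text
time_s: 6.95
tool_pos: [556.0, -310.3, 57.5]
tcp_rot: [3.141, -0.0, 1.669]
wrist_force: [-2.0, 1.3, 5.1]
grip_width: 29.2
gripper_force: 35.0
```

Call:
drive_tool(moves=[0, 0, 0.1, 0, 0, 0, 0, 0.1, 0, 0, 0, 0, 0.1, 0, 0])

```text
time_s: 7.25
tool_pos: [556.1, -310.3, 57.5]
tcp_rot: [3.141, -0.0, 1.669]
wrist_force: [-3.0, 2.9, 10.9]
grip_width: 28.6
gripper_force: 35.0
```

```bash
python3 -c "
from h import *
b=cam('side');Q=cloud(b)
for v in range(128,154,2): print(v,Q[v,288:294:2].round(0).tolist())
print(env.get_obs()['tool_pos'],env.get_obs()['wrist_force'])"
```

```text
128 [[575.0, -481.0, -1.0], [568.0, -480.0, -0.0], [562.0, -485.0, -2.0]]
130 [[573.0, -465.0, -0.0], [567.0, -468.0, -2.0], [561.0, -469.0, -2.0]]
132 [[562.0, -312.0, 70.0], [557.0, -314.0, 69.0], [551.0, -315.0, 69.0]]
134 [[561.0, -303.0, 68.0], [556.0, -305.0, 68.0], [551.0, -305.0, 68.0]]
136 [[561.0, -303.0, 62.0], [555.0, -302.0, 64.0], [550.0, -302.0, 64.0]]
138 [[560.0, -300.0, 58.0], [555.0, -302.0, 57.0], [550.0, -302.0, 58.0]]
140 [[560.0, -299.0, 53.0], [555.0, -299.0, 53.0], [549.0, -301.0, 52.0]]
142 [[560.0, -297.0, 47.0], [554.0, -296.0, 48.0], [549.0, -298.0, 48.0]]
144 [[560.0, -298.0, 41.0], [554.0, -297.0, 42.0], [549.0, -298.0, 41.0]]
146 [[559.0, -297.0, 35.0], [554.0, -297.0, 35.0], [549.0, -301.0, 34.0]]
148 [[559.0, -295.0, 30.0], [553.0, -296.0, 30.0], [548.0, -299.0, 29.0]]
150 [[559.0, -297.0, 23.0], [553.0, -296.0, 24.0], [548.0, -299.0, 23.0]]
152 [[558.0, -295.0, 17.0], [553.0, -297.0, 17.0], [548.0, -299.0, 16.0]]
[ 556.07091983 -310.32284654   57.458581  ] [-3.15572746  1.87620086 10.82466078]
```

Call:
drive_tool(moves=[0, 0, -0.1, 0, 0, 0, 0, -0.1, 0, 1, 0, 0, -0.1, 0, 1, 0, 0, -0.1, 0, 1, 0, 0, -0.1, 0, 1])

```text
time_s: 7.8
tool_pos: [555.8, -310.1, 56.2]
tcp_rot: [-3.141, -0.0, 1.669]
wrist_force: [0.2, -0.2, -1.0]
grip_width: 53.0
gripper_force: 0.0
```

Call:
drive_tool(moves=[0, 0, -0.2, 0, 1, 0, 0, -2, 0, 1, 0, 0, -5, 0, 1, 0, 0, -8, 0, 1, 0, 0, -10, 0, 1])

```text
time_s: 8.3
tool_pos: [556.5, -310.8, 159.0]
tcp_rot: [3.139, 0.001, 1.669]
wrist_force: [0.2, -0.7, 0.0]
grip_width: 85.4
gripper_force: 0.0
```

```bash
python3 g.py b
```

```text
pick b shift cm [46.29  6.46  0.9 ] turn 0.425
place b shift cm [5.56 0.01 0.9 ] turn -0.001
[ 556.5 -310.8  159. ] 1.669 joints [-0.01  0.39  0.61  1.61 -0.23  1.21  0.74] t 8.3 [ 0.2 -0.7  0. ] 85.4
```

Call:
drive_tool(moves=[3, 0.4, 0.1, 0.03, 0.7, 7.5, 1, 0.2, 0.07, 0.7, 12.2, 1.7, 0.3, 0.11, 0.7, 17, 2.4, 0.4, 0.15, 0.7, 22, 3.1, 0.5, 0.2, 0.7])

```text
time_s: 8.8
tool_pos: [565.1, -87.2, 151.9]
tcp_rot: [3.141, -0.0, 1.466]
wrist_force: [1.4, 0.9, -0.5]
grip_width: 62.5
gripper_force: 0.0
```

```bash
python3 g.py b
```

```text
pick b shift cm [24.31 -1.5   0.19] turn 0.222
place b shift cm [-16.88   0.38   0.19] turn -0.204
[565.1 -87.2 151.9] 1.466 joints [-0.38  0.24  0.56  1.79 -0.14  1.16  0.12] t 8.8 [ 1.4  0.9 -0.5] 62.5
```

Call:
drive_tool(moves=[5, -0.3, 0, 0.05, 0.7, 10, -0.6, 0, 0.1, 0.7, 15, -0.9, 0, 0.15, 0.7, 19, -1.2, 0, 0.19, 0.7, 22, -1.4, 0, 0.22, 0.7])

```text
time_s: 9.3
tool_pos: [573.2, 135.5, 151.7]
tcp_rot: [-3.141, -0.001, 1.251]
wrist_force: [0.1, -0.3, -0.7]
grip_width: 61.0
gripper_force: 0.0
```

Call:
drive_tool(moves=[1.5, -0.5, 0, 0, 0.7, 2.3, -0.5, 0, 0, 0.7, 2.3, -0.5, 0, 0, 0.7, 2.3, -0.5, 0, 0, 0.7, 2.3, -0.5, 0, 0, 0.7])

```text
time_s: 9.8
tool_pos: [576.5, 152.6, 151.7]
tcp_rot: [3.141, 0.001, 1.246]
wrist_force: [-0.0, -0.4, 0.3]
grip_width: 61.3
gripper_force: 0.0
```

```bash
python3 g.py b
```

```text
pick b shift cm [ 0.31 -0.2   0.17] turn 0.002
place b shift cm [-39.47  10.63   0.17] turn -0.424
[576.5 152.6 151.7] 1.246 joints [-0.68  0.28  0.45  1.72 -0.13  1.17 -0.52] t 9.8 [-0.  -0.4  0.3] 61.3
```

Now I'll lower from 151.7 to 48 and let it settle.

Call:
drive_tool(moves=[0.3, -0.2, 2, 0, 0.7, 0.3, -0.2, 5, 0, 0.7, 0.3, -0.2, 8, 0, 0.7, 0.3, -0.2, 10, 0, 0.7, 0.3, -0.2, 10.3, 0, 0.7])

```text
time_s: 10.3
tool_pos: [573.3, 156.4, 45.9]
tcp_rot: [-3.138, 0.004, 1.247]
wrist_force: [-0.0, -0.3, 0.2]
grip_width: 61.1
gripper_force: 0.0
```

Call:
drive_tool(moves=[0, 0, 0, 0, 0.7, 0, 0, 0, 0, 0.7, 0, 0, 0, 0, 0.7])

```text
time_s: 10.6
tool_pos: [576.4, 158.6, 50.2]
tcp_rot: [3.139, -0.002, 1.248]
wrist_force: [0.7, -0.3, 0.3]
grip_width: 61.0
gripper_force: 0.0
```

```bash
python3 g.py b
```

```text
pick b shift cm [-0.25 -0.   -9.98] turn 0.004
place b shift cm [-40.06  10.72  -9.98] turn -0.422
[576.4 158.6  50.2] 1.248 joints [-0.66  0.4   0.42  1.8  -0.19  0.98 -0.49] t 10.6 [ 0.7 -0.3  0.3] 61.0
```

Call:
drive_tool(moves=[-0.2, 0, 0.1, 0, 0.7, -0.2, 0, 0.1, 0, 0, -0.2, 0, 0.1, 0, 0, -0.2, 0, 0.1, 0, 0, -0.2, 0, 0.1, 0, 0])

```text
time_s: 11.1
tool_pos: [574.6, 156.7, 47.6]
tcp_rot: [3.142, -0.0, 1.249]
wrist_force: [0.6, 1.0, 0.4]
grip_width: 36.9
gripper_force: 0.0
```

Call:
drive_tool(moves=[0, 0, 0, 0, 0, 0, 0, 0, 0, 0, 0, 0, 0, 0, 0])

```text
time_s: 11.4
tool_pos: [575.0, 156.5, 47.7]
tcp_rot: [3.141, -0.0, 1.249]
wrist_force: [0.5, 0.4, -0.3]
grip_width: 31.7
gripper_force: 35.0
```

Call:
drive_tool(moves=[0, 0, -1.5, 0, 0, 0, 0, -5, 0, 0, -1, 0.3, -8.5, -0.02, 0, -4, 1.1, -10.5, -0.05, 0, -8, 2.1, -11, -0.09, 0])

```text
time_s: 11.9
tool_pos: [570.7, 76.0, 161.4]
tcp_rot: [3.137, -0.004, 1.345]
wrist_force: [1.2, 0.1, -2.4]
grip_width: 31.2
gripper_force: 35.0
```

Call:
drive_tool(moves=[-4.2, 0.8, 0, -0.05, 0, -8.5, 1.5, 0, -0.1, 0, -12.8, 2.2, 0, -0.15, 0, -17, 2.8, 0, -0.2, 0, -21, 3.4, 0, -0.25, 0])

```text
time_s: 12.4
tool_pos: [553.1, -139.9, 158.4]
tcp_rot: [-3.142, -0.001, 1.59]
wrist_force: [1.3, -0.5, -2.9]
grip_width: 31.3
gripper_force: 35.0
```

```bash
python3 g.py b
```

```text
pick b shift cm [29.56  2.83  0.84] turn 0.346
place b shift cm [-11.54  -0.42   0.84] turn -0.08
[ 553.1 -139.9  158.4] 1.59 joints [-0.31  0.23  0.58  1.78 -0.14  1.17  0.34] t 12.4 [ 1.3 -0.5 -2.9] 31.3
```

Call:
drive_tool(moves=[-4, -0.1, 0, -0.03, 0, -7.5, -0.3, 0, -0.06, 0, -10.2, -0.4, 0, -0.08, 0, -11.5, -0.4, 0, -0.08, 0, -11.5, -0.4, 0, -0.08, 0])

```text
time_s: 12.9
tool_pos: [551.3, -255.1, 157.9]
tcp_rot: [-3.141, 0.001, 1.665]
wrist_force: [-0.7, 1.4, -1.9]
grip_width: 31.1
gripper_force: 35.0
```

Call:
drive_tool(moves=[0, 0, 2, 0, 0, 0, 0, 5, 0, 0, 0, 0, 8, 0, 0, 0, 0, 9.8, 0, 0, 0, 0, 10, 0, 0])

```text
time_s: 13.4
tool_pos: [550.8, -249.2, 54.7]
tcp_rot: [-3.137, -0.004, 1.672]
wrist_force: [-0.9, 0.4, -2.8]
grip_width: 31.1
gripper_force: 35.0
```

Call:
drive_tool(moves=[0, 0, 0, 0, 0, 0, 0, 0, 0, 0])

```text
time_s: 13.6
tool_pos: [553.4, -252.6, 59.1]
tcp_rot: [3.139, 0.0, 1.67]
wrist_force: [-0.3, -1.1, -1.3]
grip_width: 31.6
gripper_force: 35.0
```

```bash
python3 g.py b
```

```text
pick b shift cm [40.46  6.26 -9.09] turn 0.426
place b shift cm [-0.26 -0.25 -9.09] turn -0.0
[ 553.4 -252.6   59.1] 1.67 joints [-0.09  0.43  0.58  1.78 -0.28  1.01  0.7 ] t 13.6 [-0.3 -1.1 -1.3] 31.6
```

Call:
drive_tool(moves=[-0.2, -0.1, 0.3, 0, 0, -0.2, -0.1, 0.6, 0, 0, -0.2, -0.1, 0.8, 0, 0, -0.2, -0.1, 0.8, 0, 0, -0.2, -0.1, 0.8, 0, 0])

```text
time_s: 14.1
tool_pos: [551.2, -255.3, 49.6]
tcp_rot: [-3.142, -0.0, 1.669]
wrist_force: [0.9, -0.3, -1.6]
grip_width: 31.4
gripper_force: 35.0
```

Call:
drive_tool(moves=[0, 0, 0.05, 0, 0, 0, 0, 0.1, 0, 0, 0, 0, 0.1, 0, 0, 0, 0, 0.1, 0, 0])

```text
time_s: 14.5
tool_pos: [551.3, -255.3, 48.6]
tcp_rot: [-3.142, -0.0, 1.669]
wrist_force: [0.7, -0.6, -1.5]
grip_width: 31.2
gripper_force: 35.0
```

Call:
drive_tool(moves=[0, 0, 0.05, 0, 0, 0, 0, 0.1, 0, 0, 0, 0, 0.1, 0, 0, 0, 0, 0.1, 0, 0])

```text
time_s: 14.9
tool_pos: [551.4, -255.3, 47.7]
tcp_rot: [3.141, -0.0, 1.669]
wrist_force: [0.0, 0.5, -1.8]
grip_width: 31.4
gripper_force: 35.0
```

Call:
drive_tool(moves=[0, 0, 0.05, 0, 0, 0, 0, 0.1, 0, 0, 0, 0, 0.1, 0, 0, 0, 0, 0.1, 0, 0])

```text
time_s: 15.3
tool_pos: [551.4, -255.3, 47.7]
tcp_rot: [3.141, -0.001, 1.669]
wrist_force: [-2.7, 0.9, 7.1]
grip_width: 31.3
gripper_force: 35.0
```

Call:
drive_tool(moves=[0, 0, 0.05, 0, 0, 0, 0, 0.05, 0, 0, 0, 0, 0.05, 0, 0])

```text
time_s: 15.6
tool_pos: [551.4, -255.4, 47.6]
tcp_rot: [3.141, -0.001, 1.669]
wrist_force: [-3.7, 2.2, 9.8]
grip_width: 31.2
gripper_force: 35.0
```

Call:
drive_tool(moves=[0, 0, -0.1, 0, 0, 0, 0, -0.1, 0, 0.7, 0, 0, -0.1, 0, 0.7, 0, 0, -0.1, 0, 0.7, 0, 0, -0.1, 0, 0.7])

```text
time_s: 16.1
tool_pos: [551.4, -255.2, 46.9]
tcp_rot: [3.142, 0.0, 1.669]
wrist_force: [0.2, 0.3, -0.5]
grip_width: 54.8
gripper_force: 0.0
```

Call:
drive_tool(moves=[0, 0, -0.2, 0, 0.7, 0, 0, -2, 0, 0.7, 0, 0, -5, 0, 0.7, 0, 0, -8, 0, 0.7, 0, 0, -10, 0, 0.7])

```text
time_s: 16.6
tool_pos: [552.0, -255.8, 149.4]
tcp_rot: [3.139, 0.001, 1.669]
wrist_force: [0.6, -1.2, 1.1]
grip_width: 60.7
gripper_force: 0.0
```

```bash
python3 g.py g
```

```text
pick g shift cm [45.44  8.79 -0.06] turn 0.425
place g shift cm [ 5.44 -0.08 -0.06] turn -0.001
[ 552.  -255.8  149.4] 1.669 joints [-0.12  0.33  0.62  1.7  -0.21  1.17  0.65] t 16.6 [ 0.6 -1.2  1.1] 60.7
```

Call:
drive_tool(moves=[3, 0.6, 0, 0.03, 0.7, 7.5, 1.5, 0, 0.07, 0.7, 12.2, 2.4, 0, 0.11, 0.7, 17, 3.3, 0, 0.15, 0.7, 21.7, 4.2, 0, 0.2, 0.7])

```text
time_s: 17.1
tool_pos: [571.9, -33.3, 147.5]
tcp_rot: [3.141, -0.0, 1.467]
wrist_force: [0.9, -0.3, 0.6]
grip_width: 61.0
gripper_force: 0.0
```

```bash
python3 g.py g
```

```text
pick g shift cm [23.95 -0.17 -0.25] turn 0.223
place g shift cm [-17.02  -0.83  -0.25] turn -0.203
[571.9 -33.3 147.5] 1.467 joints [-0.47  0.24  0.55  1.79 -0.14  1.15  0.02] t 17.1 [ 0.9 -0.3  0.6] 61.0
```

Call:
drive_tool(moves=[5, 0, 0, 0.05, 0.7, 10, 0, 0, 0.1, 0.7, 15, -0.1, 0, 0.15, 0.7, 19, -0.1, 0, 0.19, 0.7, 22, -0.1, 0, 0.22, 0.7])

```text
time_s: 17.6
tool_pos: [592.8, 187.8, 147.1]
tcp_rot: [-3.141, -0.001, 1.251]
wrist_force: [1.5, -0.1, 0.7]
grip_width: 61.0
gripper_force: 0.0
```

Call:
drive_tool(moves=[1.3, -0.3, 0, 0, 0.7, 1.8, -0.4, 0, 0, 0.7, 1.8, -0.4, 0, 0, 0.7, 1.8, -0.4, 0, 0, 0.7, 1.8, -0.4, 0, 0, 0.7])

```text
time_s: 18.1
tool_pos: [595.5, 199.7, 147.3]
tcp_rot: [3.141, 0.0, 1.246]
wrist_force: [0.3, 0.3, -0.6]
grip_width: 60.9
gripper_force: 0.0
```

```bash
python3 g.py g
```

```text
pick g shift cm [ 0.49 -0.21 -0.27] turn 0.002
place g shift cm [-39.63   8.12  -0.27] turn -0.424
[595.5 199.7 147.3] 1.246 joints [-0.74  0.36  0.46  1.64 -0.17  1.18 -0.56] t 18.1 [ 0.3  0.3 -0.6] 60.9
```

Call:
drive_tool(moves=[0.4, -0.2, 2, 0, 0.7, 0.4, -0.2, 5, 0, 0.7, 0.4, -0.2, 8, 0, 0.7, 0.4, -0.2, 9.8, 0, 0.7, 0.4, -0.2, 10, 0, 0.7])

```text
time_s: 18.6
tool_pos: [592.6, 204.5, 44.4]
tcp_rot: [-3.138, 0.004, 1.247]
wrist_force: [0.2, 0.4, 0.4]
grip_width: 60.8
gripper_force: 0.0
```

Call:
drive_tool(moves=[0, 0, 0, 0, 0.7, 0, 0, 0, 0, 0.7, 0, 0, 0, 0, 0.7])

```text
time_s: 18.9
tool_pos: [595.6, 206.7, 48.7]
tcp_rot: [3.14, -0.002, 1.249]
wrist_force: [0.5, 0.1, 0.6]
grip_width: 60.7
gripper_force: 0.0
```

```bash
python3 g.py g
```

```text
pick g shift cm [ -0.17   0.   -10.13] turn 0.005
place g shift cm [-40.32   8.22 -10.13] turn -0.421
[595.6 206.7  48.7] 1.249 joints [-0.72  0.46  0.43  1.72 -0.22  1.   -0.53] t 18.9 [0.5 0.1 0.6] 60.7
```

Call:
drive_tool(moves=[-0.2, 0, 0.1, 0, 0.7, -0.2, 0, 0.1, 0, 0, -0.2, 0, 0.1, 0, 0, -0.2, 0, 0.1, 0, 0, -0.2, 0, 0.1, 0, 0])

```text
time_s: 19.4
tool_pos: [593.9, 204.7, 46.1]
tcp_rot: [3.142, -0.0, 1.249]
wrist_force: [-0.8, -0.3, 0.2]
grip_width: 36.5
gripper_force: 0.0
```

Call:
drive_tool(moves=[0, 0, 0, 0, 0, 0, 0, 0, 0, 0, 0, 0, 0, 0, 0])

```text
time_s: 19.7
tool_pos: [594.1, 204.6, 46.1]
tcp_rot: [3.141, -0.0, 1.249]
wrist_force: [0.4, -0.1, -0.9]
grip_width: 30.1
gripper_force: 35.0
```

```bash
python3 g.py g
```

```text
pick g shift cm [  0.07   0.08 -10.39] turn 0.005
place g shift cm [-40.08   8.29 -10.39] turn -0.421
[594.1 204.6  46.1] 1.249 joints [-0.72  0.46  0.43  1.73 -0.22  1.   -0.53] t 19.7 [ 0.4 -0.1 -0.9] 30.1
```

Call:
drive_tool(moves=[0, 0, -1.5, 0, 0, 0, 0, -5, 0, 0, -1, 0.2, -8.5, -0.02, 0, -4, 0.8, -10.5, -0.05, 0, -8, 1.7, -11, -0.09, 0])

```text
time_s: 20.2
tool_pos: [586.2, 125.5, 160.2]
tcp_rot: [3.137, -0.004, 1.345]
wrist_force: [0.5, -0.3, -1.4]
grip_width: 30.0
gripper_force: 35.0
```

Call:
drive_tool(moves=[-4.2, 0.5, 0, -0.05, 0, -8.5, 1, 0, -0.1, 0, -12.8, 1.5, 0, -0.15, 0, -17, 1.9, 0, -0.2, 0, -21, 2.4, 0, -0.25, 0])

```text
time_s: 20.7
tool_pos: [559.0, -88.5, 157.1]
tcp_rot: [3.141, -0.001, 1.59]
wrist_force: [1.4, 0.7, -1.4]
grip_width: 30.1
gripper_force: 35.0
```

```bash
python3 g.py g
```

```text
pick g shift cm [29.28  4.18  0.71] turn 0.346
place g shift cm [-11.3   -1.53   0.71] turn -0.08
[559.  -88.5 157.1] 1.59 joints [-0.39  0.22  0.57  1.79 -0.13  1.16  0.24] t 20.7 [ 1.4  0.7 -1.4] 30.1
```

Call:
drive_tool(moves=[-4, -0.5, 0, -0.03, 0, -7.5, -1, 0, -0.06, 0, -10.2, -1.4, 0, -0.08, 0, -11.4, -1.5, 0, -0.08, 0, -11.4, -1.5, 0, -0.08, 0])

```text
time_s: 21.2
tool_pos: [546.3, -202.6, 156.6]
tcp_rot: [3.141, 0.0, 1.665]
wrist_force: [-0.3, 0.2, -1.8]
grip_width: 29.8
gripper_force: 35.0
```

Call:
drive_tool(moves=[0, 0, 2, 0, 0, 0, 0, 5, 0, 0, 0, 0, 8, 0, 0, 0, 0, 9.8, 0, 0, 0, 0, 10, 0, 0])

```text
time_s: 21.7
tool_pos: [545.5, -197.1, 53.4]
tcp_rot: [-3.137, -0.003, 1.672]
wrist_force: [-0.5, 0.4, -1.7]
grip_width: 30.2
gripper_force: 35.0
```

Call:
drive_tool(moves=[0, 0, 0, 0, 0, 0, 0, 0, 0, 0, 0, 0, 0, 0, 0])

```text
time_s: 22.0
tool_pos: [548.0, -200.6, 57.6]
tcp_rot: [3.139, 0.0, 1.669]
wrist_force: [0.2, -0.9, -1.4]
grip_width: 29.9
gripper_force: 35.0
```

```bash
python3 g.py g
```

```text
pick g shift cm [39.91  8.67 -9.24] turn 0.425
place g shift cm [-0.09 -0.22 -9.24] turn -0.001
[ 548.  -200.6   57.6] 1.669 joints [-0.19  0.39  0.59  1.84 -0.25  0.99  0.61] t 22.0 [ 0.2 -0.9 -1.4] 29.9
```

Call:
drive_tool(moves=[-0.1, -0.1, 0.3, 0, 0, -0.1, -0.1, 0.6, 0, 0, -0.1, -0.1, 0.9, 0, 0, -0.1, -0.1, 0.9, 0, 0, -0.1, -0.1, 0.9, 0, 0])

```text
time_s: 22.5
tool_pos: [545.8, -201.9, 46.9]
tcp_rot: [-3.141, -0.0, 1.669]
wrist_force: [0.1, 0.9, -1.2]
grip_width: 30.1
gripper_force: 35.0
```

Call:
drive_tool(moves=[0, 0, 0.05, 0, 0, 0, 0, 0.1, 0, 0, 0, 0, 0.15, 0, 0, 0, 0, 0.15, 0, 0])

```text
time_s: 22.9
tool_pos: [546.1, -201.9, 46.1]
tcp_rot: [3.141, -0.0, 1.669]
wrist_force: [-1.4, 0.3, 3.5]
grip_width: 30.3
gripper_force: 35.0
```

Call:
drive_tool(moves=[0, 0, 0.05, 0, 0, 0, 0, 0.1, 0, 0, 0, 0, 0.1, 0, 0, 0, 0, 0.1, 0, 0])

```text
time_s: 23.3
tool_pos: [546.1, -202.0, 46.0]
tcp_rot: [3.141, -0.001, 1.669]
wrist_force: [-4.1, 0.9, 11.1]
grip_width: 30.2
gripper_force: 35.0
```

The objective is seated, so I'll release it and go for red.

Call:
drive_tool(moves=[0, 0, -0.1, 0, 0, 0, 0, -0.1, 0, 0.7, 0, 0, -0.1, 0, 0.7, 0, 0, -0.1, 0, 0.7, 0, 0, -0.1, 0, 0.7])

```text
time_s: 23.8
tool_pos: [545.9, -201.9, 45.4]
tcp_rot: [-3.142, 0.0, 1.669]
wrist_force: [-0.2, -0.4, 0.2]
grip_width: 54.1
gripper_force: 0.0
```

Call:
drive_tool(moves=[0, 0, -0.2, 0, 0.7, 0, 0, -2, 0, 0.7, 0, 0, -5, 0, 0.7, 0, 0, -8, 0, 0.7, 0, 0, -10, 0, 0.7])

```text
time_s: 24.3
tool_pos: [546.7, -202.3, 147.9]
tcp_rot: [3.139, 0.001, 1.669]
wrist_force: [-0.2, 0.0, -0.1]
grip_width: 60.6
gripper_force: 0.0
```

```bash
python3 g.py r
```

```text
pick r shift cm [45.53 10.77 -0.21] turn 0.425
place r shift cm [ 5.47 -0.08 -0.21] turn -0.001
[ 546.7 -202.3  147.9] 1.669 joints [-0.23  0.28  0.63  1.77 -0.18  1.15  0.55] t 24.3 [-0.2  0.  -0.1] 60.6
```

Call:
drive_tool(moves=[3, 0.7, -0.1, 0.03, 0.7, 7.5, 1.8, -0.2, 0.07, 0.7, 12.2, 2.9, -0.2, 0.11, 0.7, 17, 4, -0.2, 0.15, 0.7, 21.7, 5.1, -0.2, 0.2, 0.7])

```text
time_s: 24.8
tool_pos: [575.5, 21.1, 148.0]
tcp_rot: [3.141, -0.001, 1.467]
wrist_force: [0.2, -0.7, -0.5]
grip_width: 60.7
gripper_force: 0.0
```

```bash
python3 g.py r
```

```text
pick r shift cm [24.25  0.89 -0.2 ] turn 0.223
place r shift cm [-17.18  -1.72  -0.2 ] turn -0.203
[575.5  21.1 148. ] 1.467 joints [-0.54  0.25  0.53  1.78 -0.14  1.15 -0.07] t 24.8 [ 0.2 -0.7 -0.5] 60.7
```

Call:
drive_tool(moves=[5, 0.2, 0, 0.05, 0.7, 10, 0.3, 0, 0.1, 0.7, 15, 0.5, 0, 0.15, 0.7, 19, 0.7, 0, 0.19, 0.7, 22, 0.8, 0, 0.22, 0.7])

```text
time_s: 25.3
tool_pos: [605.4, 241.2, 147.5]
tcp_rot: [-3.141, -0.001, 1.251]
wrist_force: [0.7, 0.5, -0.1]
grip_width: 61.1
gripper_force: 0.0
```

Call:
drive_tool(moves=[1.5, -0.3, 0, 0, 0.7, 2.2, -0.4, 0, 0, 0.7, 2.2, -0.4, 0, 0, 0.7, 2.2, -0.4, 0, 0, 0.7, 2.2, -0.4, 0, 0, 0.7])

```text
time_s: 25.8
tool_pos: [609.4, 256.7, 147.9]
tcp_rot: [3.141, 0.001, 1.246]
wrist_force: [0.1, -0.2, -0.5]
grip_width: 61.1
gripper_force: 0.0
```

```bash
python3 g.py r
```

```text
pick r shift cm [ 0.44 -0.14 -0.21] turn 0.002
place r shift cm [-40.55   6.4   -0.21] turn -0.424
[609.4 256.7 147.9] 1.246 joints [-0.79  0.43  0.45  1.55 -0.19  1.21 -0.62] t 25.8 [ 0.1 -0.2 -0.5] 61.1
```

Call:
drive_tool(moves=[0.3, -0.1, 2, 0, 0.7, 0.3, -0.1, 5, 0, 0.7, 0.3, -0.1, 8, 0, 0.7, 0.3, -0.1, 10, 0, 0.7, 0.3, -0.1, 10.3, 0, 0.7])

```text
time_s: 26.3
tool_pos: [607.1, 260.1, 41.8]
tcp_rot: [-3.138, 0.004, 1.247]
wrist_force: [0.0, 0.4, 0.4]
grip_width: 61.0
gripper_force: 0.0
```

Call:
drive_tool(moves=[0, 0, 0, 0, 0.7, 0, 0, 0, 0, 0.7, 0, 0, 0, 0, 0.7, 0, 0, 0, 0, 0.7])

```text
time_s: 26.7
tool_pos: [609.8, 262.7, 46.0]
tcp_rot: [3.14, -0.002, 1.249]
wrist_force: [0.7, 0.0, -0.6]
grip_width: 60.9
gripper_force: 0.0
```

```bash
python3 g.py r
```

```text
pick r shift cm [ -0.14   0.02 -10.4 ] turn 0.005
place r shift cm [-41.15   6.44 -10.4 ] turn -0.421
[609.8 262.7  46. ] 1.249 joints [-0.77  0.53  0.42  1.63 -0.24  1.03 -0.6 ] t 26.7 [ 0.7  0.  -0.6] 60.9
```

Call:
drive_tool(moves=[-0.1, 0, 0.1, 0, 0.7, -0.1, 0, 0.1, 0, 0, -0.1, 0, 0.1, 0, 0, -0.1, 0, 0.1, 0, 0, -0.1, 0, 0.1, 0, 0])

```text
time_s: 27.2
tool_pos: [608.6, 261.5, 43.6]
tcp_rot: [-3.142, 0.0, 1.249]
wrist_force: [0.8, 0.1, 0.5]
grip_width: 36.7
gripper_force: 0.0
```

Call:
drive_tool(moves=[0, 0, 0, 0, 0, 0, 0, 0, 0, 0, 0, 0, 0, 0, 0, 0, 0, 0, 0, 0])

```text
time_s: 27.6
tool_pos: [608.8, 261.5, 43.6]
tcp_rot: [3.141, -0.0, 1.249]
wrist_force: [0.4, -0.4, -0.6]
grip_width: 26.9
gripper_force: 35.0
```

```bash
python3 g.py r
```

```text
pick r shift cm [ 1.000e-02  8.000e-02 -1.064e+01] turn 0.005
place r shift cm [-41.     6.49 -10.64] turn -0.421
[608.8 261.5  43.6] 1.249 joints [-0.77  0.53  0.42  1.63 -0.24  1.03 -0.59] t 27.6 [ 0.4 -0.4 -0.6] 26.9
```

Call:
drive_tool(moves=[0, 0, -1.5, 0, 0, 0, 0, -5, 0, 0, -1, 0.2, -8.5, -0.02, 0, -4, 0.6, -10.5, -0.05, 0, -8, 1.3, -11, -0.09, 0])

```text
time_s: 28.1
tool_pos: [597.2, 183.7, 158.0]
tcp_rot: [3.137, -0.005, 1.344]
wrist_force: [1.1, -0.2, -1.2]
grip_width: 27.3
gripper_force: 35.0
```

Call:
drive_tool(moves=[-4.2, 0.3, 0, -0.05, 0, -8.5, 0.6, 0, -0.1, 0, -12.8, 0.8, 0, -0.15, 0, -17, 1.1, 0, -0.2, 0, -21, 1.3, 0, -0.25, 0])

```text
time_s: 28.6
tool_pos: [559.6, -28.0, 154.8]
tcp_rot: [3.14, -0.001, 1.59]
wrist_force: [0.7, 0.1, -1.1]
grip_width: 26.8
gripper_force: 35.0
```

```bash
python3 g.py r
```

```text
pick r shift cm [28.83  5.54  0.48] turn 0.346
place r shift cm [-11.96  -2.14   0.48] turn -0.08
[559.6 -28.  154.8] 1.59 joints [-0.48  0.21  0.55  1.81 -0.12  1.15  0.12] t 28.6 [ 0.7  0.1 -1.1] 26.8
```

Call:
drive_tool(moves=[-4, -0.7, 0, -0.03, 0, -7.7, -1.4, 0, -0.06, 0, -10.7, -1.9, 0, -0.08, 0, -12, -2.1, 0, -0.08, 0, -12, -2.1, 0, -0.08, 0])

```text
time_s: 29.1
tool_pos: [540.9, -148.3, 154.4]
tcp_rot: [3.141, 0.0, 1.664]
wrist_force: [0.1, 0.7, -0.8]
grip_width: 27.3
gripper_force: 35.0
```

Call:
drive_tool(moves=[0, 0, 2, 0, 0, 0, 0, 5, 0, 0, 0, 0, 8, 0, 0, 0, 0, 9.8, 0, 0, 0, 0, 10, 0, 0])

```text
time_s: 29.6
tool_pos: [539.9, -142.8, 51.0]
tcp_rot: [-3.137, -0.002, 1.672]
wrist_force: [0.2, 0.3, -0.8]
grip_width: 27.1
gripper_force: 35.0
```

Call:
drive_tool(moves=[0, 0, 0, 0, 0, 0, 0, 0, 0, 0, 0, 0, 0, 0, 0])

```text
time_s: 29.9
tool_pos: [542.4, -146.0, 55.0]
tcp_rot: [3.139, 0.0, 1.669]
wrist_force: [-0.6, 0.7, 0.0]
grip_width: 27.0
gripper_force: 35.0
```

```bash
python3 g.py r
```

```text
pick r shift cm [39.87 10.68 -9.5 ] turn 0.425
place r shift cm [-0.18 -0.2  -9.5 ] turn -0.001
[ 542.4 -146.    55. ] 1.669 joints [-0.28  0.34  0.58  1.9  -0.23  0.97  0.5 ] t 29.9 [-0.6  0.7  0. ] 27.0
```

Call:
drive_tool(moves=[-0.1, -0.1, 0.3, 0, 0, -0.1, -0.1, 0.6, 0, 0, -0.1, -0.1, 0.9, 0, 0, -0.1, -0.1, 0.9, 0, 0, -0.1, -0.1, 0.9, 0, 0])

```text
time_s: 30.4
tool_pos: [540.2, -147.4, 44.4]
tcp_rot: [-3.141, -0.0, 1.669]
wrist_force: [-0.2, 0.0, -0.8]
grip_width: 27.2
gripper_force: 35.0
```

Call:
drive_tool(moves=[0, 0, 0.05, 0, 0, 0, 0, 0.1, 0, 0, 0, 0, 0.15, 0, 0, 0, 0, 0.15, 0, 0])

```text
time_s: 30.8
tool_pos: [540.4, -147.4, 43.5]
tcp_rot: [3.141, -0.0, 1.669]
wrist_force: [-1.4, 0.6, 2.9]
grip_width: 27.2
gripper_force: 35.0
```

Call:
drive_tool(moves=[0, 0, 0.05, 0, 0, 0, 0, 0.1, 0, 0, 0, 0, 0.1, 0, 0, 0, 0, 0.1, 0, 0])

```text
time_s: 31.2
tool_pos: [540.5, -147.4, 43.4]
tcp_rot: [3.141, -0.001, 1.669]
wrist_force: [-3.5, 0.9, 11.3]
grip_width: 26.9
gripper_force: 35.0
```

Red is seated too. I'll release it, rise, and move back to clear the view.

Call:
drive_tool(moves=[0, 0, -0.1, 0, 0, 0, 0, -0.1, 0, 0.7, 0, 0, -0.1, 0, 0.7, 0, 0, -0.1, 0, 0.7, 0, 0, -0.1, 0, 0.7])

```text
time_s: 31.7
tool_pos: [540.3, -147.4, 42.9]
tcp_rot: [-3.142, 0.0, 1.669]
wrist_force: [0.2, 0.6, 0.4]
grip_width: 51.5
gripper_force: 0.0
```

Call:
drive_tool(moves=[0, 0, -0.2, 0, 0.7, 0, 0, -2, 0, 0.7, 0, 0, -6, 0, 0.7, 0, 0, -10, 0, 0.7, 0, 0, -14, 0, 0.7])

```text
time_s: 32.2
tool_pos: [540.0, -147.5, 184.6]
tcp_rot: [-3.141, 0.0, 1.668]
wrist_force: [0.2, -0.1, 0.2]
grip_width: 60.8
gripper_force: 0.0
```

Call:
drive_tool(moves=[4, 0, 0, 0, 0.7, 8, 0, 0, 0, 0.7, 12, 0, 0, 0, 0.7, 15, 0, 0, 0, 0.7, 17, 0, 0, 0, 0.7])

```text
time_s: 32.7
tool_pos: [523.2, 24.9, 183.3]
tcp_rot: [3.141, -0.001, 1.672]
wrist_force: [0.2, -0.5, -0.4]
grip_width: 61.0
gripper_force: 0.0
```

```bash
python3 -c "
from h import *
a=cam('top')['frame'];b=cam('side')['frame']
cv2.imwrite('pics/f.png',np.hstack([cv2.resize(a[150:270,260:420],(400,300)),cv2.resize(b[100:250,200:400],(400,300))]))
cv2.imwrite('pics/g.png',a)"
```

```text
(no output)
```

View pics/f.png

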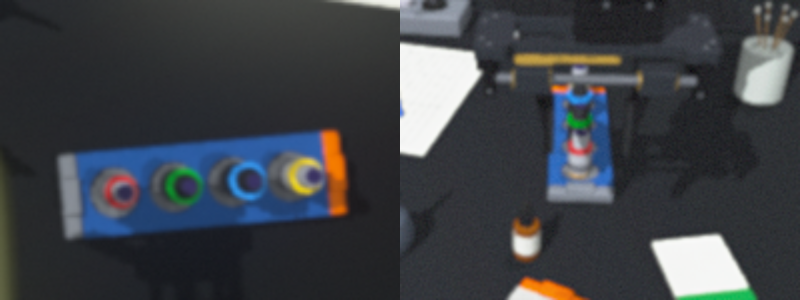

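View pics/g.png

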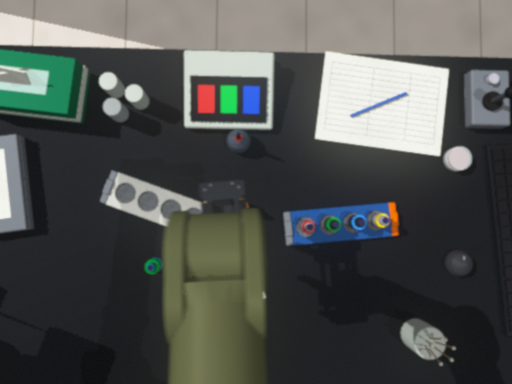

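All four objectives stand upright in the blue rack: red (307,227), green (331,225), blue (355,223) and yellow (379,221), with yellow next to the orange cap. The visible white-rack seats are empty, the blower is unmoved, and the bottle is standing in the side view.

```bash
python3 -c "
from workcell import env
print(env.sign_off())"
```

```text
the job is handed in; nothing more can be done
None
```

The four objectives now stand upright, lens up, in the blue rack as yellow, blue, green, red from the orange end (the white rack's order), and the job is handed in; the yellow one was gripped above its middle, because I lifted before the fingers had closed.

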